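Lock the flow-cell window ring with a pin spanner

TASK

Lift the two-pin spanner out of its stand, engage its pins in the two holes of the ring sunk in the flow cell, and gently turn the ring clockwise (seen from above) until it comes up against its stop, fully home, without forcing it. Then put the spanner back upright in its stand, pins down in the two holes. Turn the ring only with the spanner, keep the fingers off the cell and the spanner off its glass window, and leave everything else on the bench where it is.

Things in the scene. Friction and masses are not known exactly. Their poses are not given: they have to be found in the camera images.
- cell: Flow cell: fixed white block 120 x 120 mm, 55 mm high, on a thin dark foot plate, with a small black box 30 mm long and 42 mm high on its +x side. In its top is a round recess, 68 mm across and 18 mm deep; the steel ring to be turned lies in it. Origin: centre of the underside, on the recess axis. z up.
- mouth (a point): Centre of the recess mouth, level with the block's top, axes as the cell's. The ring below it: 62 mm outside, 30 mm inside, 8 mm thick, flat top face with two opposite round blind holes, 8 mm across, 6.5 mm deep, each 23 mm from the axis. The ring's angle is not reported: at the start the line through the holes lies within 0.75 rad of the cell's x axis, either way.
- ring_axis (a point): Centre of the ring's top face when fully open, 51 mm above the cell's origin (a fixed point). Turned clockwise from above, the ring sinks 1 mm per 0.3 rad to a hard stop, 0.8 to 1.2 rad from its start. It takes 0.15 to 0.25 N m and stays where left; 0.4 to 0.5 N m shows the stop and is ample, over 1.2 N m forces it (stiff stop: take small steps). Pins sliding on it at under 6 N do not turn it.
- window: Glass disc 33 mm across in the middle of the ring; it sinks with the ring but does not turn. Origin: centre of its top face, always 3 mm below the ring's top face; axes as the cell's. Its height above the cell's origin: 48 mm with the ring fully open, 44 mm with the ring home against its stop.
- spanner: Steel two-pin spanner, about 0.13 kg, standing pins down. Origin midway between the two pin tips, z up. Two round pins, 5 mm thick, 14 mm clear below the bar, at x = -23 and +23 mm; bar 58 (x) x 14 (y) x 10 mm from z = 14 to 24 mm; above it a flat upright grip plate 30 (x) x 12 (y) mm from z = 24 to 75 mm, centred, to be pinched across its 12 mm.
- stand: Fixed black plastic block 90 (x) x 44 (y) mm, 30 mm high. Origin: centre of the underside. In its top two holes, 9 mm across and 18 mm deep, at x = -23 and +23 mm; the spanner stands in them with its bar on the block's top, its origin then 16 mm above the stand's origin. Either way round is right.
- spare_ring: bystander: loose steel ring 62 mm across, 8 mm high, lying flat; origin centre of underside
- beaker: bystander: clear plastic beaker 72 mm across, 85 mm high; origin centre of underside
- amber: bystander: amber bottle, 72 mm across, 150 mm high
- amber2: bystander: another such amber bottle
- white: bystander: white bottle, 70 mm across, 160 mm high
- driver: bystander: screwdriver lying flat
- dish: bystander: white dish 90 mm across, 14 mm high
Things that resemble listed ones, but are neither listed nor needed, are in the scene too. Leave any black look-alike of the spanner alone. Leave any brown look-alike of the stand alone.

How it is judged:
On the way, in this order (a step that is already met when the one before it is completed fails the run):
1. the spanner is lifted out of its stand (z of spanner in the frame of stand above 0.035 m and contact force between the fingers and spanner above 1 N), for 0.2 s.
2. both pins are at least 2 mm down in the ring's holes (horizontal distance between spanner and window below 0.005 m and z of spanner in the frame of window below 0.001 m and angle between spanner's own z axis and vertical below 0.12 rad), for 0.2 s.
3. the ring is turned fully home with the spanner in it (z of window in the frame of cell below 0.0446 m and horizontal distance between spanner and window below 0.006 m and z of spanner in the frame of window below 0.0025 m), for 0.2 s.
At the end, for the whole second after the job is handed in: The ring is home (window top no more than 44.6 mm above the cell's origin) and the spanner, released and at rest, stands upright in its stand: within 6 mm of its centre, pins down in the holes (origin 13 to 19 mm above the stand's origin), tilted under 0.1 rad, in line within 0.2 rad (z of window in the frame of cell below 0.0446 m and horizontal distance between spanner and stand below 0.006 m and z of spanner in the frame of stand between 0.013 and 0.019 m and angle between spanner's own z axis and vertical below 0.1 rad and angle between the x axis of spanner and the x axis of stand, either way round below 0.2 rad and linear speed of spanner below 0.02 m/s); the robot touches nothing.
It fails at once if the spanner is forced: more than 60 N between it and the cell with its ring (contact force between spanner and cell above 60 N).
It fails at once if the spanner presses on the glass window (over 2 N) (contact force between spanner and window above 2 N).
It fails at once if the fingers press on the cell or its ring (over 5 N) (contact force between the fingers and cell above 5 N).
It fails at once if a bystander is moved more than 20 mm (distance of any of spare_ring, beaker, amber, amber2, white, driver, dish from where it was at the start of the episode above 0.02 m).
It also fails if it takes over 72 s, if anything falls off the work surface, if the arm or the gripper's body presses on something with over 40 N, if the wrist force passes 120 N, or if a joint passes its speed limit or range.

ROBOT

A 6-joint arm with a two-finger parallel gripper is mounted at the origin on the work surface. World frame = base frame: x ahead of the robot, y to its left, z up, the work surface at z = 0. Lengths are in m, angles in rad, forces in N, time in s.
With the tool pointing down it reaches from about 0.35 to 0.775 m from the base axis. Payload 5.5 kg.
Tool frame: the origin (TCP) lies at the very end of the fingers, on their centre line; the grasp point (between the pads) lies 19 mm behind it; z points along the fingers, y is the line along which they close (so a half turn about z gives the same grasp; the last joint's range is limited). The gripper opens to 85 mm and grips with 20 to 120 N. Pads are 22 mm wide; open, the fingers measure 114 mm over their backs; the gripper's body (76 mm by 85 mm) begins 54 mm behind the grasp point. The pads swing forward as they close: fully open they stand 13 mm farther back than shut.
Start: joints at [-1.308, 0.313, 0.046, 1.304, 0, 1.431], TCP at [0.225, -0.529, 0.231] pointing down, gripper open.
Joint ranges: [-2.76, 2.76], [-0.86, 1.69], [-1.03, 1.26], [-2.2, 2.34], [-1.47, 1.5], [-3.14, 3.14]. Speed limits (rad/s): [2.57, 2.57, 3.14, 3.14, 3.14, 3.14].

INTERFACE

Orientations are given as a unit quaternion [w, x, y, z].
In Python, from workcell import env gives the robot as it stands. The module is installed in compiled form; this text tells all that it offers.
- The arm moves only by the tool jog_arm, never from a script. Its argument "rows" is a list of rows, each a list of 6 numbers: the shift along the world's x, y, z in units of 40 mm (1.0 is 40 mm), then the turn, a rotation vector about the world's x, y, z in units of 6 degrees (1.0 is 6 degrees). In form: [[x, y, z, wx, wy, wz], ...]. A call has 1 to 12 rows; each row is the pose to reach, as a shift and turn from the pose commanded when the call began; what a row does not reach only later rows make up. A row lasts 1/12 s, in which the tool goes at most 41.7 mm and 7.16 degrees, less where a joint would pass 70% of its speed; a pose out of reach is approached as far as the arm can. A call with a gripper value outside its range is refused whole. "jaw" is the gripper command: -1 is fully open, 1 is shut, values between are in proportion, set as the call begins (left out, the last holds). The fingers move at their own pace and stop on an object; "force" is the grip in N (left out, the last holds). Time passes only in rows, so rows that repeat a pose let the fingers close. It gives the time, the measured TCP pose, the force, the opening and the grip force at its end, in the units of the state.
- env.get_state(): the state, without advancing time (a new reading comes with each control period).
- env.read_camera(name): name is "side" or "top" or "wrist"; returns a dict with "pixels" (400x640x3 uint8, red, green, blue), "mtx" (3x3 intrinsics, pixels), "cam_to_world" (4x4, takes a point from camera to world coordinates). Camera axes: x right, y up, looking along -z (the intrinsics and any distortion apply to the point x, -y, -z); pixel columns grow to the right and rows downward; lengths in m; the calibration is good to about 2 mm. A picture is of the moment at which its call begins. There is no depth.
- env.hand_in(): hands the job in; it is judged then, once.
The state is a dict: "clock": time; "joint_pos": joint angles; "qvel": joint speeds; "tau": joint torques, N m; "tcp_pos": TCP position; "orientation": TCP orientation; "wrist_force": force on the tool from outside, world axes, zero at the start; "ft_torque": the same for the moment, N m; "finger_gap": finger opening in m; "grip_force": force on a finger pad.
Only numpy, scipy, OpenCV 4.12 (cv2) and the standard library are available. Lean on these libraries where they do the work, as an engineer would, in place of code of your own. Each camera call takes 0.05 s, during which the arm holds its last target. There are 200 camera calls.

## Working session

There is one attempt and no reset: what is moved stays moved. The work goes in short steps, Python scripts to look and compute and a tool call to move; the robot and the scene stay as the last step left them, time stands still between calls to the robot, and variables do not carry over. Pictures are saved under pics/ and viewed, at most 10 in all, crops included, and the job is handed in when it is done.

Besides the shell and the picture viewer there is one more tool, called after "Emit:" as name(argument=value, ...), one argument or row to a line, values as JSON. jog_arm: Moves the arm, as the interface text tells. Its arguments: {"type":"object","properties":{"rows":{"type":"array","items":{"type":"array","items":{"type":"number"}}},"jaw":{"type":"number"},"force":{"type":"number"}},"required":["rows"]}

```bash
mkdir -p pics; cat > h.py <<'E'
import numpy as np, cv2
from workcell import env
def cam(n,save=None):
    c=env.read_camera(n)
    np.savez('pics/%s.npz'%(save or n),**{k:np.array(v) for k,v in c.items() if k in('pixels','mtx','cam_to_world')})
    if save: cv2.imwrite('pics/%s.png'%save,c['pixels'][:,:,::-1])
    return c
def load(s): return np.load('pics/%s.npz'%s)
def ray(c,u,v):
    K=c['mtx'];T=c['cam_to_world']
    d=np.array([(u-K[0,2])/K[0,0],-(v-K[1,2])/K[1,1],-1.]);return T[:3,3],T[:3,:3]@d
def onz(c,u,v,z):
    o,d=ray(c,u,v);return o+d*(z-o[2])/d[2]
def proj(c,p):
    T=c['cam_to_world'];q=T[:3,:3].T@(np.array(p)-T[:3,3]);K=c['mtx']
    return K[0,2]+K[0,0]*q[0]/-q[2],K[1,2]+K[1,1]*-q[1]/-q[2]
def tri(*cu):
    A=np.zeros((3,3));b=np.zeros(3)
    for c,u,v in cu:
        o,d=ray(c,u,v);d=d/np.linalg.norm(d);M=np.eye(3)-np.outer(d,d);A+=M;b+=M@o
    return np.linalg.solve(A,b)
E
python3 - <<'E'
from h import *
for n in('side','top','wrist'):
    c=cam(n,n+'0');print(n,c.keys(),c['mtx'].round(1).tolist(),c['cam_to_world'].round(3).tolist())
    if 'dist' in c: print(c['dist'])
a=[load(n+'0')['pixels'] for n in('side','top')]
cv2.imwrite('pics/st.png',cv2.resize(np.vstack(a),(480,600))[:,:,::-1])
print(env.get_state())
E
```

```text
side dict_keys(['pixels', 'mtx', 'cam_to_world']) [[509.5, 0.0, 316.6], [0.0, 509.5, 190.9], [0.0, 0.0, 1.0]] [[-0.999, 0.031, -0.018, 0.501], [-0.035, -0.724, 0.689, 0.98], [0.008, 0.69, 0.724, 1.076], [0.0, 0.0, 0.0, 1.0]]
top dict_keys(['pixels', 'mtx', 'cam_to_world']) [[462.4, 0.0, 319.4], [0.0, 462.4, 203.3], [0.0, 0.0, 1.0]] [[0.011, 0.983, -0.185, 0.329], [-1.0, 0.009, -0.013, 0.006], [-0.011, 0.185, 0.983, 1.24], [0.0, 0.0, 0.0, 1.0]]
wrist dict_keys(['pixels', 'mtx', 'cam_to_world']) [[351.8, 0.0, 316.4], [0.0, 351.8, 202.2], [0.0, 0.0, 1.0]] [[0.391, 0.87, 0.301, 0.303], [-0.92, 0.37, 0.126, -0.495], [-0.002, -0.327, 0.945, 0.373], [0.0, 0.0, 0.0, 1.0]]
{'clock': 0.15, 'joint_pos': array([-1.30759298e+00,  3.13825242e-01,  4.52423658e-02,  1.30361180e+00,
        4.09712743e-06,  1.43117998e+00]), 'qvel': array([-0.00087156, -0.00296134,  0.00418275,  0.00023709,  0.00085449,
        0.00136792]), 'tau': array([ 2.11116654e-03, -4.81065273e+01,  2.98815340e+01,  1.38367288e-02,
       -6.86816406e-05, -3.99224920e-07]), 'tcp_pos': array([ 0.22529015, -0.52860695,  0.23061622]), 'orientation': array([-6.97965398e-04,  9.79785272e-01,  2.00050823e-01, -4.11322238e-05]), 'wrist_force': array([0.33955086, 0.14055394, 0.14338701]), 'ft_torque': array([0.0105542 , 0.07176977, 0.00586698]), 'grip_force': 0.0, 'finger_gap': 0.08530918613002006}
```

View pics/top0.png

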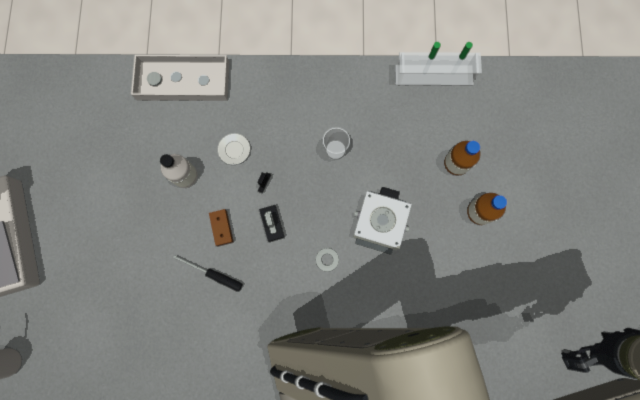

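View pics/side0.png

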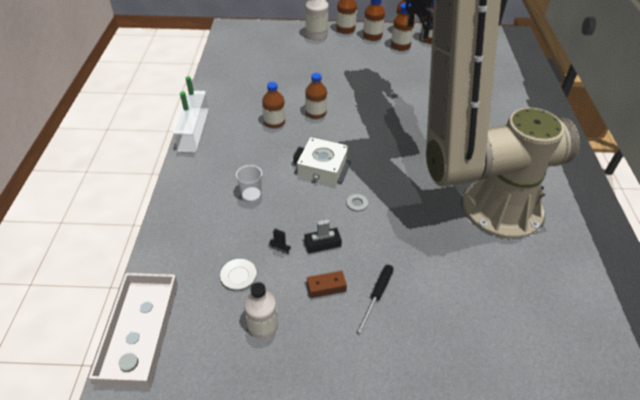

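Top view: stand with spanner at about (271,223), cell at (383,219), black look-alike at (264,182), brown at (220,227). Side view: stand at (322,240), cell at (323,160). I'll enlarge these.

```bash
python3 - <<'E'
from h import *
def crop(n,u,v,w,h,s):
    p=load(n)['pixels'][v:v+h,u:u+w];return cv2.resize(p,None,fx=s,fy=s,interpolation=cv2.INTER_CUBIC)
a=np.vstack([np.hstack([crop('top0',240,195,66,50,6),crop('top0',348,183,66,50,6)]),np.hstack([crop('side0',290,210,66,50,6),crop('side0',290,130,66,50,6)])])
print(a.shape);cv2.imwrite('pics/crop.png',a[:,:,::-1])
E
```

```text
(600, 792, 3)
```

View pics/crop.png

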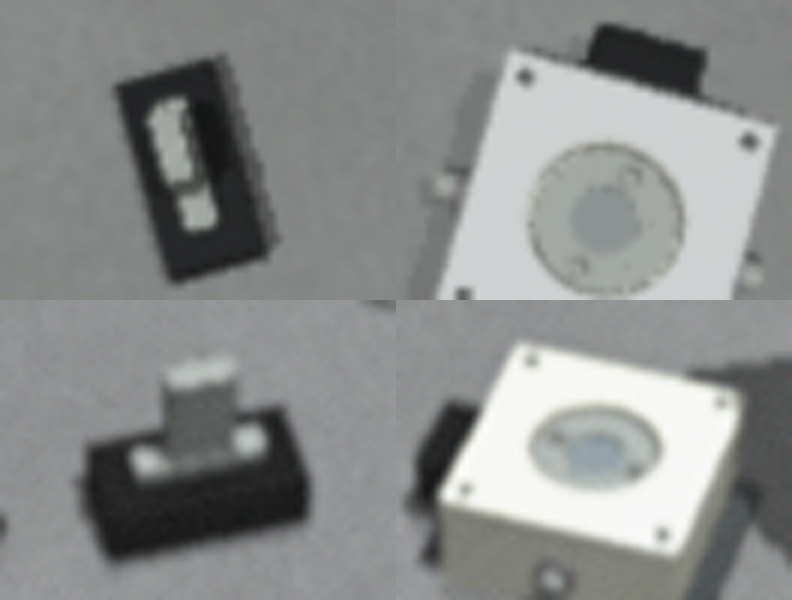

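Crops: the stand top corners, ring circle (crop ~(606,219)) and ring holes ((632,173),(578,267)) are visible in both views. Computing positions.

```bash
python3 - <<'E'
from h import *
t=load('top0');s=load('side0')
T=lambda x,y,o:(t,o[0]+(x+.5)/6-.5,o[1]+(y+.5)/6-.5)
st=[(117,85),(218,57),(270,255),(175,283)]
P=[onz(*T(x,y,(240,195)),.03) for x,y in st];print(np.round(P,4),np.mean(P,0).round(4))
S=lambda x,y,o:(s,o[0]+(x+.5)/6-.5,o[1]+(y+.5)/6-.5)
ss=[(88,445),(283,408),(308,480),(110,515)]
Q=[onz(*S(x,y-300,(290,210)),.03) for x,y in ss];print(np.round(Q,4),np.mean(Q,0).round(4))
# cell
o=(348,183);f=lambda x,y:T(x-396,y,o);g=lambda x,y:S(x-396,y-300,(290,130))
print('tri ring',tri(f(606,219),g(596,449)))
print('corner +',tri(f(510,50),g(440,503)),tri(f(775,127),g(520,343)))
print('holes',tri(f(632,173),g(556,437)),tri(f(578,267),g(635,468)))
print('centre',onz(*f(606,219),.055),onz(*g(596,449),.055))
E
```

```text
[[0.5411 0.1822 0.03  ]
 [0.5542 0.1377 0.03  ]
 [0.4661 0.1124 0.03  ]
 [0.4534 0.1536 0.03  ]] [0.5037 0.1465 0.03  ]
[[0.5547 0.1404 0.03  ]
 [0.4696 0.1159 0.03  ]
 [0.4584 0.1558 0.03  ]
 [0.5433 0.1783 0.03  ]] [0.5065 0.1476 0.03  ]
tri ring [ 0.51307858 -0.14251268  0.05506685]
corner + [ 0.58777167 -0.10188451  0.05350746] [ 0.5535532  -0.21537273  0.0600359 ]
holes [ 0.53359213 -0.15443764  0.05158007] [ 0.49289114 -0.13042966  0.05403614]
centre [ 0.51260383 -0.14244153  0.055     ] [ 0.51355278 -0.14274529  0.055     ]
```

Coarse: stand (0.505,0.147) yaw 0.28; ring axis (0.513,-0.1425), hole line yaw about -0.53. Next: a closer wrist look at the cell.

Emit:
jog_arm(
  rows=[
    [0.6, 0.7, 0.3, 0, 0, 1.1],
    [1.3, 1.5, 0.75, 0, 0, 2.2],
    [2, 2.3, 0.75, 0, 0, 3.3],
    [2.7, 3.1, 0.75, 0, 0, 4.5],
    [3.4, 3.9, 0.75, 0, 0, 5.6],
    [4.1, 4.7, 0.75, 0, 0, 6.7],
    [4.8, 5.5, 0.75, 0, 0, 7.8],
    [5.5, 6.3, 0.75, 0, 0, 8.9],
    [6.2, 7.1, 0.75, 0, 0, 10.1],
    [6.9, 7.9, 0.75, 0, 0, 11.2],
    [7.5, 8.7, 0.75, 0, 0, 12.4],
    [7.5, 8.7, 0.75, 0, 0, 13.4],
  ],
)

```text
clock: 1.15
tcp_pos: [0.5281, -0.1763, 0.2609]
orientation: [-0.0, 0.615, 0.789, 0.001]
wrist_force: [-0.5, -0.3, 0.1]
finger_gap: 0.0854
grip_force: 0.0
```

Emit:
jog_arm(
  rows=[
    [0, 0, 0, 0, 0, 0],
    [0, 0, 0, 0, 0, 0],
  ],
)

```text
clock: 1.32
tcp_pos: [0.5254, -0.1804, 0.2609]
orientation: [-0.0, 0.619, 0.785, -0.0]
wrist_force: [0.3, 0.8, 0.9]
finger_gap: 0.0856
grip_force: 0.0
```

```bash
python3 - <<'E'
from h import *
c=cam('wrist','w1');s=env.get_state();print(s['tcp_pos'],s['orientation'],s['joint_pos'],c['cam_to_world'].round(3).tolist())
for p in[(.513,-.1425,.051)]:print(proj(c,p))
E
```

```text
[ 0.52496612 -0.18120412  0.2609813 ] [-3.33566867e-04  6.20184812e-01  7.84455610e-01 -2.89832162e-04] [-4.76680662e-01  2.69115168e-01  5.82162389e-02  1.36066302e+00
 -4.41480665e-04  8.61276208e-01] [[0.973, -0.219, -0.076, 0.506], [0.231, 0.919, 0.319, -0.098], [0.0, -0.328, 0.945, 0.404], [0.0, 0.0, 0.0, 1.0]]
(np.float64(313.19628305744004), np.float64(128.87741218792561))
```

View pics/w1.png

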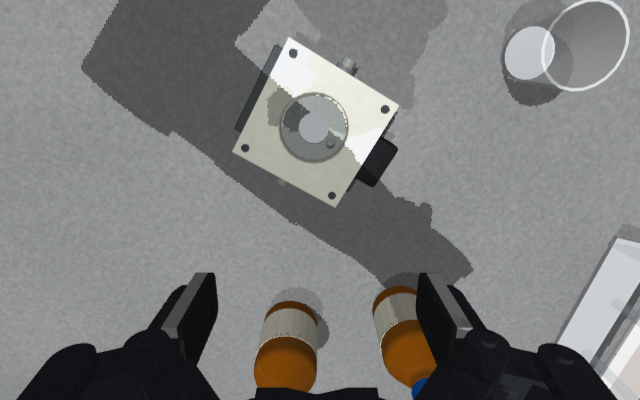

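Wrist view: ring at (313,127), block corners (290,37),(399,106),(337,207),(233,152). Now to the stand, for the same kind of look.

Emit:
jog_arm(
  rows=[
    [0, 0.7, 0, 0, 0, 1.15],
    [0.1, 1.4, 0, 0, 0, 2.3],
    [0.2, 2.1, 0, 0, 0, 3.45],
    [0.2, 2.9, 0, 0, 0, 4.6],
    [0.2, 3.6, 0, 0, 0, 5.8],
    [0.3, 4.3, 0, 0, 0, 6.9],
    [0.3, 5, 0, 0, 0, 8],
    [0.4, 5.7, 0, 0, 0, 9.2],
    [0.45, 6.4, -0.1, 0, 0, 10.3],
    [0.45, 7.2, -0.2, 0, 0, 11.5],
    [0.45, 7.9, -0.3, 0, 0, 12.6],
    [0.45, 8.5, -0.5, 0, 0, 13.8],
  ],
)

```text
clock: 2.37
tcp_pos: [0.5438, 0.1588, 0.2419]
orientation: [0.001, -0.055, 0.998, 0.0]
wrist_force: [0.9, 1.4, 1.1]
finger_gap: 0.0853
grip_force: 0.0
```

Emit:
jog_arm(
  rows=[
    [0, 0, 0, 0, 0, 0.8],
    [0, 0, 0, 0, 0, 1.6],
    [0, 0, 0, 0, 0, 1.6],
    [0, 0, 0, 0, 0, 1.6],
  ],
)

```text
clock: 2.7
tcp_pos: [0.5435, 0.1575, 0.2413]
orientation: [-0.0, -0.135, 0.991, -0.0]
wrist_force: [0.0, 0.6, 0.4]
finger_gap: 0.0852
grip_force: 0.0
```

```bash
python3 - <<'E'
from h import *
c=cam('wrist','w2');s=env.get_state();print(s['tcp_pos'],s['orientation'],s['joint_pos'],c['cam_to_world'].round(3).tolist())
u,v=proj(c,(.505,.147,.03));print(u,v);u=int(u);v=int(v)
def crop(n,u,v,w,h,s):
    p=load(n)['pixels'][v:v+h,u:u+w];return cv2.resize(p,None,fx=s,fy=s,interpolation=cv2.INTER_CUBIC)
a=crop('w1',273,87,80,80,5);b=crop('w2',u-80,v-70,160,140,4)
print(u-80,v-70);a=cv2.convertScaleAbs(a,alpha=1.3)
a=np.vstack([cv2.resize(a,(400,400)),np.zeros((160,400,3),np.uint8)]);b=b[:,120:520]
cv2.imwrite('pics/crop2.png',np.hstack([a,b])[:,:,::-1])
E
```

```text
[0.54360189 0.15755432 0.24143576] [ 4.57793890e-05 -1.35064419e-01  9.90836818e-01 -2.95805805e-05] [ 1.40311985e-01  2.92951936e-01  4.28704169e-02  1.32062354e+00
 -5.96030182e-05 -1.30644971e-01] [[-0.266, -0.91, -0.317, 0.462], [0.964, -0.252, -0.088, 0.135], [0.0, -0.329, 0.944, 0.384], [0.0, 0.0, 0.0, 1.0]]
316.0838284008484 127.62824439879716
236 57
```

View pics/crop2.png

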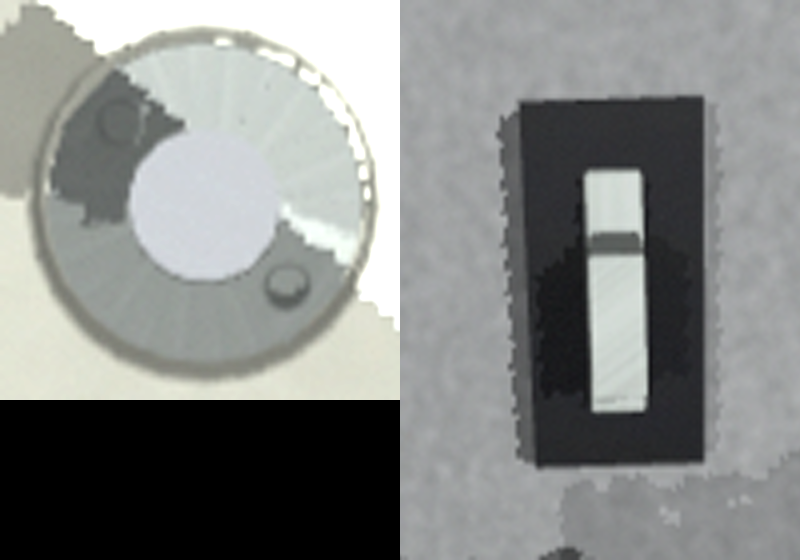

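Left: ring hole centres at crop (120,119) and (287,285), mouth centre (204,203). Right: bar from crop y 170 to 411, plate top around (617,327).

```bash
python3 - <<'E'
from h import *
w1=load('w1');w2=load('w2')
A=lambda x,y:(w1,273+(x+.5)/5-.5,87+(y+.5)/5-.5)
B=lambda x,y:(w2,266+(x-400+.5)/4-.5,57+(y+.5)/4-.5)
print('mouth',onz(*A(204.5,203),.055)); h=[onz(*A(*p),.051) for p in((120,119),(287,285))];print('holes',h,np.mean(h,0),np.linalg.norm(h[0]-h[1]),'yaw',np.arctan2(*(h[1]-h[0])[1::-1]))
w=[onz(w1,u,v,.055) for u,v in((290,37),(399,106),(337,207),(233,152))];print(np.round(w,4),np.mean(w,0))
print('grip top',onz(*B(617,327),.091)); 
b=[onz(*B(*p),.04) for p in((613,170),(618.5,411))];print('bar ends',b,np.mean(b,0),np.linalg.norm(b[0]-b[1]),'yaw',np.arctan2(*(b[0]-b[1])[1::-1]))
for l in([(588,255),(593,400)],[(642,255),(647,400)]):
    p=[onz(*B(*q),.091) for q in l];print('grip yaw',np.arctan2(*(p[0]-p[1])[1::-1]))
s=[onz(*B(*p),.03) for p in((520,101),(703,97),(703,462),(537,466))];print(np.round(s,4),np.mean(s,0))
# two-view heights: plate top / ring holes
t=load('top0');sd=load('side0')
print('hole h',tri(A(287,285),(t,348+(632-396)/6,183+173/6),(sd,290+(556-396)/6,130+137/6)))
print('plate h',tri(B(617,327),(t,240+171/6,195+142/6),(sd,290+200/6,210+72/6)))
E
```

```text
mouth [ 0.51283497 -0.14034771  0.055     ]
holes [array([ 0.49324504, -0.12896872,  0.051     ]), array([ 0.53271902, -0.1527842 ,  0.051     ])] [ 0.51298203 -0.14087646  0.051     ] 0.046101755059347015 yaw -0.5428576698655717
[[ 0.4739 -0.0672  0.055 ]
 [ 0.5879 -0.1019  0.055 ]
 [ 0.5559 -0.2153  0.055 ]
 [ 0.4402 -0.1827  0.055 ]] [ 0.5144634  -0.14178497  0.055     ]
grip top [0.50516402 0.15035778 0.091     ]
bar ends [array([0.47762253, 0.14217224, 0.04      ]), array([0.53264548, 0.15893119, 0.04      ])] [0.50513401 0.15055171 0.04      ] 0.057518575681249934 yaw -2.845938285993975
grip yaw -2.84033298728568
grip yaw -2.8277338538754724
[[0.4688 0.1168 0.03  ]
 [0.4563 0.1585 0.03  ]
 [0.5418 0.1843 0.03  ]
 [0.5543 0.1432 0.03  ]] [0.50528787 0.15070011 0.03      ]
hole h [ 0.53262144 -0.15432571  0.05005343]
plate h [0.50531998 0.1494869  0.09086617]
```

Spanner at (0.5052,0.1503), yaw 0.294, plate top at 0.091, which checks. Descending to grasp.

Emit:
jog_arm(
  rows=[
    [-0.4, -0.1, -0.3, 0, 0, 0.2],
    [-0.96, -0.18, -0.8, 0, 0, 0.2],
    [-0.96, -0.18, -1.5, 0, 0, 0.2],
    [-0.96, -0.18, -2, 0, 0, 0.2],
    [-0.96, -0.18, -2.4, 0, 0, 0.2],
    [-0.96, -0.18, -2.8, 0, 0, 0.2],
    [-0.96, -0.18, -3.2, 0, 0, 0.2],
    [-0.96, -0.18, -3.6, 0, 0, 0.2],
    [-0.96, -0.18, -4, 0, 0, 0.2],
    [-0.96, -0.18, -4.4, 0, 0, 0.2],
    [-0.96, -0.18, -4.7, 0, 0, 0.2],
    [-0.96, -0.18, -4.7, 0, 0, 0.2],
  ],
  jaw=0.2,
)

```text
clock: 3.75
tcp_pos: [0.5033, 0.1505, 0.0511]
orientation: [-0.002, -0.146, 0.989, 0.0]
wrist_force: [-0.7, -1.0, -0.2]
finger_gap: 0.0341
grip_force: 0.0
```

Emit:
jog_arm(
  rows=[
    [0, 0, 0, 0, 0, 0],
    [0, 0, 0, 0, 0, 0],
    [0, 0, 0, 0, 0, 0],
    [0, 0, 0, 0, 0, 0],
    [0, 0, 0, 0, 0, 0],
    [0, 0, 0, 0, 0, 0],
    [0, 0, 0, 0, 0, 0],
    [0, 0, 0, 0, 0, 0],
  ],
  jaw=1,
  force=60,
)

```text
clock: 4.42
tcp_pos: [0.5055, 0.1518, 0.054]
orientation: [0.001, -0.148, 0.989, -0.0]
wrist_force: [-0.2, -0.2, 5.2]
finger_gap: 0.0111
grip_force: 60.0
```

```bash
python3 - <<'E'
from h import *
s=env.get_state();print(s['tcp_pos'],s['orientation'],s['joint_pos'],s['wrist_force'],s['ft_torque'],s['clock'])
np.savez('pics/grasp.npz',p=s['tcp_pos'],q=s['orientation'])
E
```

```text
[0.50551753 0.15182177 0.05402359] [ 6.29269478e-04 -1.48134392e-01  9.88967037e-01 -7.10704351e-05] [ 1.39682078e-01  3.45189771e-01 -3.69517908e-01  8.54828880e-01
 -1.30808973e-04 -1.57681235e-01] [-0.17562237 -0.16457392  5.2355815 ] [-0.18752275  0.13287835  0.01691542] 4.4167
```

Emit:
jog_arm(
  rows=[
    [0, 0, 0.2, 0, 0, 0],
    [0, 0, 0.4, 0, 0, 0],
    [0, 0, 0.7, 0, 0, 0],
    [0, 0, 1, 0, 0, 0],
    [0, 0, 1.3, 0, 0, 0],
    [0, 0, 1.7, 0, 0, 0],
    [0, 0, 2, 0, 0, 0],
    [0, 0, 2.3, 0, 0, 0],
    [0, 0, 2.5, 0, 0, 0],
    [0, 0, 2.5, 0, 0, 0],
  ],
)

```text
clock: 5.25
tcp_pos: [0.5061, 0.1521, 0.1555]
orientation: [0.002, -0.148, 0.989, 0.0]
wrist_force: [-0.4, -0.5, -0.9]
finger_gap: 0.0111
grip_force: 59.3
```

```bash
python3 - <<'E'
from h import *
s=env.get_state();print(s['tcp_pos'],s['orientation'],s['joint_pos'],s['wrist_force'],s['ft_torque'],s['clock'],s['finger_gap'])
E
```

```text
[0.50605522 0.15207799 0.15549827] [ 1.61366257e-03 -1.48238942e-01  9.88950244e-01  1.64830611e-04] [ 1.39743095e-01  2.56498959e-01 -2.20312311e-01  1.09076084e+00
  3.58836109e-04 -1.57831325e-01] [-0.40025475 -0.52419875 -0.87575055] [ 0.01396593 -0.01135328 -0.02905385] 5.25 0.01108417909032897
```

Emit:
jog_arm(
  rows=[
    [0, -0.4, 0, 0, 0, -0.5],
    [0.1, -1, 0, 0, 0, -1.2],
    [0.2, -1.7, 0, 0, 0, -1.9],
    [0.4, -2.5, 0, 0, 0, -2.6],
    [0.5, -3.3, 0, 0, 0, -3.4],
    [0.7, -4.1, 0, 0, 0, -4.2],
    [0.8, -4.9, 0, 0, 0, -5],
    [0.9, -5.7, 0, 0, 0, -5.8],
    [1.1, -6.5, 0, 0, 0, -6.6],
    [1.2, -7.2, 0, 0, 0, -7.4],
    [1.3, -7.7, 0, 0, 0, -7.8],
    [1.35, -8, 0, 0, 0, -8],
  ],
)

```text
clock: 6.25
tcp_pos: [0.559, -0.1706, 0.1524]
orientation: [-0.0, 0.269, 0.963, -0.0]
wrist_force: [0.4, -0.1, -1.4]
finger_gap: 0.011
grip_force: 59.3
```

Emit:
jog_arm(
  rows=[
    [0, 0, 0, 0, 0, 0],
    [0, 0, 0, 0, 0, 0],
    [0, 0, 0, 0, 0, 0],
    [0, 0, 0, 0, 0, 0],
  ],
)

```text
clock: 6.58
tcp_pos: [0.5586, -0.1667, 0.1532]
orientation: [-0.0, 0.266, 0.964, 0.0]
wrist_force: [-1.0, 0.4, -1.7]
finger_gap: 0.0113
grip_force: 59.3
```

```bash
python3 - <<'E'
from h import *
c=cam('wrist','w3');s=env.get_state();print(s['tcp_pos'],s['orientation'],s['joint_pos'],s['wrist_force'],s['ft_torque'],s['clock'],s['finger_gap'])
print(proj(c,(.513,-.141,.051)),proj(c,s['tcp_pos']))
p=c['pixels'][0:400,200:440];cv2.imwrite('pics/w3c.png',cv2.resize(p,None,fx=1.5,fy=1.5,interpolation=cv2.INTER_CUBIC)[:,:,::-1])
E
```

```text
[ 0.55877763 -0.16680904  0.15333513] [-2.05571688e-04  2.65907041e-01  9.63998634e-01  1.93461495e-04] [-4.27888973e-01  3.62006355e-01 -7.78464327e-02  1.13141068e+00
  3.17065160e-04  1.10400405e-01] [ 0.33288488 -0.36860552 -0.79454315] [ 0.00554407 -0.01744187 -0.0277559 ] 6.6333 0.0111170961685448
(np.float64(313.9091299355723), np.float64(130.39684892052054)) (np.float64(315.88861598322256), np.float64(275.24337806707274))
```

View pics/w3c.png

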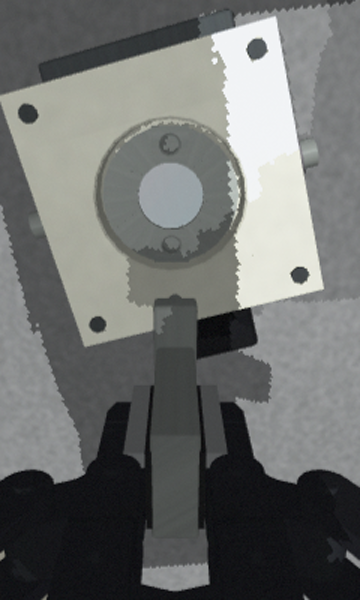

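Wrist view with the spanner held: ring holes at crop (170,143),(171,243), bar end at about (175,305). Enlarging for fine alignment.

```bash
python3 - <<'E'
from h import *
p=load('w3')['pixels']
a=cv2.resize(p[75:185,255:375],None,fx=5,fy=5,interpolation=cv2.INTER_CUBIC)[:, :400]
a=cv2.resize(p[75:185,270:360],None,fx=5,fy=5,interpolation=cv2.INTER_CUBIC)
b=cv2.resize(p[185:365,290:350],(200,600),interpolation=cv2.INTER_CUBIC)
a=np.vstack([a,np.zeros((50,a.shape[1],3),np.uint8)])
o=cv2.convertScaleAbs(np.hstack([a,b]),alpha=1.4);print(o.shape);cv2.imwrite('pics/w3d.png',o[:,:,::-1])
E
```

```text
(600, 650, 3)
```

View pics/w3d.png

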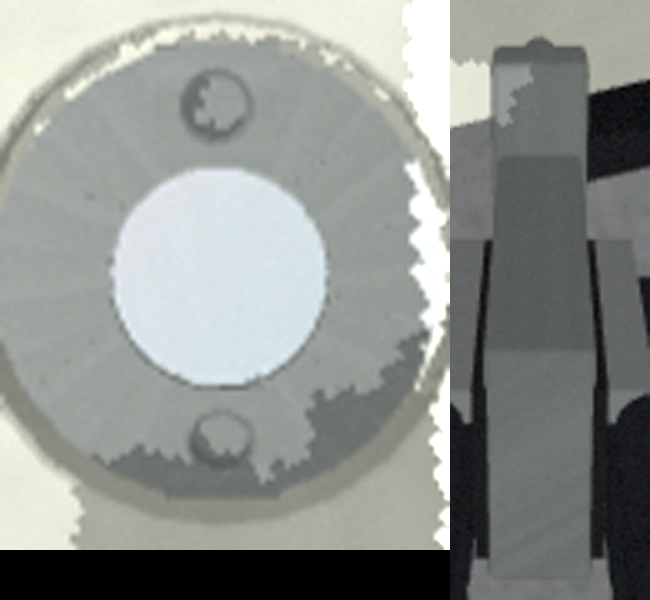

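```bash
cat > al.py <<'E'
from h import *
c=load('w3');tcp=np.array([.55878,-.16681,.15334])
L=lambda x,y:(c,270+(x+.5)/5-.5,75+(y+.5)/5-.5)
R=lambda x,y:(c,290+(x-450+.5)/3.3333-.5,185+(y+.5)/3.3333-.5)
h=[onz(*L(*p),.051) for p in((216.5,104),(221,437))];H=np.mean(h,0)
d=h[0]-h[1];print('holes',h,H,np.linalg.norm(d),np.arctan2(d[1],d[0]))
print('mouth',onz(*L(220,267),.055),'window',onz(*L(220,276),.048))
zb=tcp[2]-.014
e=onz(*R(539,62),zb);f=onz(*R(539,157),zb);n=onz(*R(540.5,350),tcp[2]+.037);g=onz(*R(541,578),tcp[2]+.037)
yaw=2*np.arctan2(.963999,.265907);dr=np.array([np.cos(yaw),np.sin(yaw),0])
print('tool yaw',yaw)
nr=np.array([-dr[1],dr[0],0])
for q in(e,f,n,g): print(q,'rel tcp along x,y mm',((q-tcp)@dr*1e3).round(2),((q-tcp)@nr*1e3).round(2))
q=H-tcp;print('ring rel',q@dr*1e3,q@nr*1e3,H-tcp)
E
python3 al.py
```

```text
holes [array([ 0.49289661, -0.12968889,  0.051     ]), array([ 0.5319289, -0.1524797,  0.051    ])] [ 0.51241276 -0.1410843   0.051     ] 0.0451989009509568 2.6130983864860955
mouth [ 0.51107656 -0.14006022  0.055     ] window [ 0.51287154 -0.1411934   0.048     ]
tool yaw 2.603303474274475
[ 0.53285008 -0.15102428  0.13934   ] rel tcp along x,y mm 30.36 -0.26
[ 0.54541948 -0.15854837  0.13934   ] rel tcp along x,y mm 15.71 -0.24
[ 0.54488155 -0.15810154  0.19034   ] rel tcp along x,y mm 16.4 -0.35
[ 0.57042371 -0.17331105  0.19034   ] rel tcp along x,y mm -13.33 -0.39
ring rel 52.999055531954504 1.6832413188239206 [-0.04636724  0.0257257  -0.10234   ]
```

Spanner sits +1.3/-0.3 mm from the TCP; the ring is 53.0/1.7 mm away in the same frame. Moving over the ring, tips ~8 mm above it.

Emit:
jog_arm(
  rows=[
    [-0.3, 0.15, 0, 0, 0, 0.09],
    [-0.7, 0.4, 0, 0, 0, 0.09],
    [-1, 0.55, 0, 0, 0, 0.09],
    [-1.135, 0.62, 0, 0, 0, 0.09],
    [-1.135, 0.62, -0.3, 0, 0, 0.09],
    [-1.135, 0.62, -0.6, 0, 0, 0.09],
    [-1.135, 0.62, -0.9, 0, 0, 0.09],
    [-1.135, 0.62, -1.1, 0, 0, 0.09],
    [-1.135, 0.62, -1.3, 0, 0, 0.09],
    [-1.135, 0.62, -1.4, 0, 0, 0.09],
    [-1.135, 0.62, -1.4, 0, 0, 0.09],
    [-1.135, 0.62, -1.4, 0, 0, 0.09],
  ],
)

```text
clock: 7.63
tcp_pos: [0.5137, -0.1434, 0.0974]
orientation: [0.0, 0.262, 0.965, 0.0]
wrist_force: [-0.3, -0.2, -1.4]
finger_gap: 0.0118
grip_force: 59.2
```

Emit:
jog_arm(
  rows=[
    [0, 0, 0, 0, 0, 0],
    [0, 0, 0, 0, 0, 0],
    [0, 0, 0, 0, 0, 0],
  ],
)

```text
clock: 7.88
tcp_pos: [0.514, -0.1436, 0.0978]
orientation: [0.001, 0.262, 0.965, -0.0]
wrist_force: [0.2, 0.4, -1.9]
finger_gap: 0.0112
grip_force: 59.2
```

```bash
python3 - <<'E'
from h import *
s=env.get_state();print(s['tcp_pos'],s['orientation'],s['wrist_force'],s['ft_torque'],s['clock'])
q=s['orientation'];print(2*np.arctan2(q[2],q[1]))
E
```

```text
[ 0.51398696 -0.14363484  0.09784681] [ 5.19552292e-04  2.62376708e-01  9.64965384e-01 -2.24611401e-05] [ 0.20751328  0.38203423 -1.89356412] [-0.00656956  0.04260925 -0.02411943] 7.8833
2.610623822500056
```

Emit:
jog_arm(
  rows=[
    [-0.015, 0.04, -0.05, 0, 0, 0],
    [-0.015, 0.04, -0.1, 0, 0, 0],
    [-0.015, 0.04, -0.15, 0, 0, 0],
    [-0.015, 0.04, -0.15, 0, 0, 0],
    [-0.015, 0.04, -0.15, 0, 0, 0],
  ],
)

```text
clock: 8.3
tcp_pos: [0.5128, -0.1417, 0.0911]
orientation: [-0.0, 0.262, 0.965, 0.0]
wrist_force: [0.0, 0.1, -1.2]
finger_gap: 0.0114
grip_force: 59.2
```

Emit:
jog_arm(
  rows=[
    [0, 0, -0.02, 0, 0, 0],
    [0, 0, -0.04, 0, 0, 0],
    [0, 0, -0.06, 0, 0, 0],
    [0, 0, -0.08, 0, 0, 0],
    [0, 0, -0.08, 0, 0, 0],
  ],
)

```text
clock: 8.72
tcp_pos: [0.5129, -0.1418, 0.0879]
orientation: [-0.0, 0.262, 0.965, 0.0]
wrist_force: [0.7, 0.3, -1.0]
finger_gap: 0.0111
grip_force: 59.2
```

Emit:
jog_arm(
  rows=[
    [0, 0, -0.02, 0, 0, 0],
    [0, 0, -0.04, 0, 0, 0],
    [0, 0, -0.04, 0, 0, 0],
  ],
)

```text
clock: 8.97
tcp_pos: [0.5129, -0.1418, 0.0864]
orientation: [-0.0, 0.262, 0.965, 0.0]
wrist_force: [-0.3, 0.5, -0.8]
finger_gap: 0.0114
grip_force: 59.2
```

Emit:
jog_arm(
  rows=[
    [0, 0, -0.02, 0, 0, 0],
    [0, 0, -0.04, 0, 0, 0],
    [0, 0, -0.04, 0, 0, 0],
  ],
)

```text
clock: 9.22
tcp_pos: [0.5129, -0.1418, 0.0847]
orientation: [-0.0, 0.262, 0.965, 0.0]
wrist_force: [0.0, -0.7, -1.4]
finger_gap: 0.011
grip_force: 59.2
```

Emit:
jog_arm(
  rows=[
    [0, 0, -0.02, 0, 0, 0],
    [0, 0, -0.035, 0, 0, 0],
    [0, 0, -0.035, 0, 0, 0],
  ],
)

```text
clock: 9.47
tcp_pos: [0.5129, -0.1418, 0.0834]
orientation: [-0.0, 0.262, 0.965, 0.0]
wrist_force: [-0.4, -0.6, -0.9]
finger_gap: 0.0114
grip_force: 59.2
```

```bash
python3 - <<'E'
from h import *
s=env.get_state();print(s['tcp_pos'],s['orientation'],s['wrist_force'],s['ft_torque'],s['clock'])
E
```

```text
[ 0.51290935 -0.14177473  0.08338703] [-8.73960619e-05  2.62352058e-01  9.64972219e-01  7.47413362e-05] [-0.39522738 -0.57360453 -0.86499555] [-0.00348595 -0.00612692  0.00477804] 9.4667
```

Pins are in the holes with no contact force. Turning clockwise, following the sink.

Emit:
jog_arm(
  rows=[
    [0, 0, 0, 0, 0, 0],
    [0, 0, 0, 0, 0, 0],
    [0, 0, 0, 0, 0, -0.4],
    [-0.002, -0.002, -0.005, 0, 0, -0.8],
    [-0.003, -0.003, -0.008, 0, 0, -1.2],
    [-0.004, -0.004, -0.012, 0, 0, -1.6],
    [-0.005, -0.005, -0.015, 0, 0, -2],
    [-0.006, -0.006, -0.019, 0, 0, -2.4],
    [-0.007, -0.007, -0.022, 0, 0, -2.8],
    [-0.008, -0.008, -0.025, 0, 0, -3.2],
    [-0.008, -0.008, -0.025, 0, 0, -3.2],
  ],
  force=100,
)

```text
clock: 10.38
tcp_pos: [0.5129, -0.142, 0.0827]
orientation: [0.0, 0.42, 0.908, 0.0]
wrist_force: [0.3, 1.1, -0.2]
finger_gap: 0.0108
grip_force: 97.7
```

```bash
cat > st.py <<'E'
from h import *
s=env.get_state();q=s['orientation'];print(s['tcp_pos'].round(4),'yaw',round(2*np.arctan2(q[2],q[1]),4),'tilt',q[[0,3]].round(4),'F',s['wrist_force'].round(2),'M',s['ft_torque'].round(3),round(s['clock'],2),s['finger_gap'].round(4))
E
python3 st.py
```

```text
Traceback (most recent call last):
  File "st.py", line 2, in <module>
    s=env.get_state();q=s['orientation'];print(s['tcp_pos'].round(4),'yaw',round(2*np.arctan2(q[2],q[1]),4),'tilt',q[[0,3]].round(4),'F',s['wrist_force'].round(2),'M',s['ft_torque'].round(3),round(s['clock'],2),s['finger_gap'].round(4))
                                                                                                                                                                                                                   ^^^^^^^^^^^^^^^^^^^^^
AttributeError: 'float' object has no attribute 'round'
```

```bash
sed -i "s/,s\['finger_gap'\].round(4)//" st.py; python3 st.py
```

```text
[ 0.5129 -0.142   0.0827] yaw 2.2751 tilt [0.0002 0.0003] F [ 0.26  1.12 -0.19] M [ 0.183 -0.16   0.14 ] 10.38
```

Emit:
jog_arm(
  rows=[
    [-0.002, -0.002, -0.003, 0, 0, -0.4],
    [-0.004, -0.003, -0.007, 0, 0, -0.8],
    [-0.006, -0.005, -0.011, 0, 0, -1.2],
    [-0.008, -0.006, -0.015, 0, 0, -1.7],
    [-0.011, -0.007, -0.019, 0, 0, -2.2],
    [-0.014, -0.008, -0.024, 0, 0, -2.7],
    [-0.016, -0.009, -0.028, 0, 0, -3.2],
    [-0.016, -0.009, -0.028, 0, 0, -3.2],
  ],
)

```text
clock: 11.05
tcp_pos: [0.5128, -0.1421, 0.0816]
orientation: [0.0, 0.565, 0.825, 0.001]
wrist_force: [2.9, 1.3, -2.0]
finger_gap: 0.011
grip_force: 97.7
```

```bash
python3 st.py
```

```text
[ 0.5128 -0.1421  0.0816] yaw 1.941 tilt [0.0004 0.0008] F [ 2.94  1.27 -1.97] M [ 0.475 -0.582  0.157] 11.05
```

Emit:
jog_arm(
  rows=[
    [0.006, 0.003, -0.004, 0, 0, -0.4],
    [0.006, 0.003, -0.009, 0, 0, -0.8],
    [0.006, 0.003, -0.009, 0, 0, -0.8],
  ],
)

```text
clock: 11.3
tcp_pos: [0.5129, -0.1421, 0.0813]
orientation: [0.0, 0.599, 0.801, 0.001]
wrist_force: [2.0, 2.7, -0.9]
finger_gap: 0.0109
grip_force: 97.7
```

```bash
python3 st.py
```

```text
[ 0.5129 -0.1421  0.0813] yaw 1.8583 tilt [0.0004 0.0006] F [ 1.97  2.67 -0.9 ] M [ 0.471 -0.529  0.15 ] 11.3
```

Emit:
jog_arm(
  rows=[
    [0, 0, -0.003, 0, 0, -0.25],
    [0, 0, -0.005, 0, 0, -0.5],
    [0, 0, -0.005, 0, 0, -0.5],
  ],
)

```text
clock: 11.55
tcp_pos: [0.5128, -0.1422, 0.0811]
orientation: [0.0, 0.619, 0.785, 0.001]
wrist_force: [2.4, 2.5, -0.5]
finger_gap: 0.0108
grip_force: 97.8
```

```bash
python3 st.py
```

```text
[ 0.5128 -0.1422  0.0811] yaw 1.8066 tilt [0.0004 0.0006] F [ 2.43  2.55 -0.55] M [ 0.6   -0.593  0.142] 11.55
```

Emit:
jog_arm(
  rows=[
    [0, 0, -0.003, 0, 0, -0.2],
    [0, 0, -0.004, 0, 0, -0.4],
    [0, 0, -0.004, 0, 0, -0.4],
  ],
)

```text
clock: 11.8
tcp_pos: [0.5128, -0.1422, 0.0809]
orientation: [0.0, 0.636, 0.771, 0.001]
wrist_force: [3.1, 2.8, 0.2]
finger_gap: 0.0109
grip_force: 97.9
```

```bash
python3 st.py
```

```text
[ 0.5128 -0.1422  0.0809] yaw 1.7624 tilt [0.0004 0.0005] F [3.12 2.79 0.18] M [ 0.732 -0.84   0.212] 11.8
```

Emit:
jog_arm(
  rows=[
    [0, 0, -0.003, 0, 0, -0.2],
    [0, 0, -0.004, 0, 0, -0.4],
    [0, 0, -0.004, 0, 0, -0.4],
  ],
)

```text
clock: 12.05
tcp_pos: [0.5128, -0.1423, 0.0808]
orientation: [0.0, 0.653, 0.758, 0.0]
wrist_force: [3.6, 3.2, 0.9]
finger_gap: 0.0107
grip_force: 97.9
```

```bash
python3 st.py
```

```text
[ 0.5128 -0.1423  0.0808] yaw 1.7191 tilt [0.0004 0.0005] F [3.61 3.2  0.87] M [ 0.857 -0.965  0.2  ] 12.05
```

Emit:
jog_arm(
  rows=[
    [0.006, 0.006, -0.002, 0, 0, -0.2],
    [0.012, 0.012, -0.003, 0, 0, -0.4],
    [0.012, 0.012, -0.003, 0, 0, -0.4],
  ],
)

```text
clock: 12.3
tcp_pos: [0.5129, -0.1422, 0.0805]
orientation: [0.0, 0.669, 0.744, -0.0]
wrist_force: [2.8, 1.3, 0.8]
finger_gap: 0.0111
grip_force: 97.9
```

```bash
python3 st.py
```

```text
[ 0.5129 -0.1422  0.0805] yaw 1.6769 tilt [ 0.0003 -0.0002] F [2.78 1.28 0.85] M [ 0.446 -0.715  0.204] 12.3
```

Emit:
jog_arm(
  rows=[
    [0, 0, -0.002, 0, 0, -0.2],
    [0, 0, -0.003, 0, 0, -0.4],
    [0, 0, -0.003, 0, 0, -0.4],
  ],
)

```text
clock: 12.55
tcp_pos: [0.5129, -0.1422, 0.0804]
orientation: [0.0, 0.684, 0.729, -0.0]
wrist_force: [2.3, 1.1, 1.4]
finger_gap: 0.0109
grip_force: 97.9
```

```bash
python3 st.py
```

```text
[ 0.5129 -0.1422  0.0804] yaw 1.6351 tilt [ 0.0003 -0.0001] F [2.28 1.08 1.42] M [ 0.407 -0.699  0.283] 12.55
```

Emit:
jog_arm(
  rows=[
    [0, 0, 0, 0, 0, -0.15],
    [0, 0, 0, 0, 0, -0.3],
    [0, 0, 0, 0, 0, -0.3],
  ],
)

```text
clock: 12.8
tcp_pos: [0.5129, -0.1421, 0.0803]
orientation: [0.0, 0.695, 0.719, -0.0]
wrist_force: [2.4, 1.7, 1.7]
finger_gap: 0.0107
grip_force: 98.0
```

```bash
python3 st.py
```

```text
[ 0.5129 -0.1421  0.0803] yaw 1.6041 tilt [ 0.0002 -0.    ] F [2.43 1.68 1.69] M [ 0.223 -0.806  0.248] 12.8
```

Emit:
jog_arm(
  rows=[
    [0, 0, 0, 0, 0, -0.1],
    [0, 0, 0, 0, 0, -0.2],
    [0, 0, 0, 0, 0, -0.2],
  ],
)

```text
clock: 13.05
tcp_pos: [0.5129, -0.1421, 0.0803]
orientation: [0.0, 0.703, 0.712, -0.0]
wrist_force: [3.2, 1.6, 1.1]
finger_gap: 0.011
grip_force: 98.0
```

```bash
python3 st.py
```

```text
[ 0.5129 -0.1421  0.0803] yaw 1.5836 tilt [ 0.0002 -0.    ] F [3.22 1.56 1.07] M [ 0.086 -0.829  0.262] 13.05
```

Emit:
jog_arm(
  rows=[
    [0, 0, -0.002, 0, 0, -0.15],
    [0, 0, -0.002, 0, 0, -0.3],
    [0, 0, -0.002, 0, 0, -0.3],
  ],
)

```text
clock: 13.3
tcp_pos: [0.5129, -0.1421, 0.0803]
orientation: [0.0, 0.714, 0.701, -0.0]
wrist_force: [3.0, 0.4, 2.0]
finger_gap: 0.011
grip_force: 98.3
```

```bash
python3 st.py
```

```text
[ 0.5129 -0.1421  0.0803] yaw 1.5524 tilt [ 0.0003 -0.0001] F [3.   0.42 2.01] M [ 0.069 -0.766  0.592] 13.3
```

Emit:
jog_arm(
  rows=[
    [0, 0, -0.002, 0, 0, -0.15],
    [0, 0, -0.002, 0, 0, -0.3],
    [0, 0, -0.002, 0, 0, -0.3],
  ],
)

```text
clock: 13.55
tcp_pos: [0.5129, -0.142, 0.0803]
orientation: [0.0, 0.724, 0.689, -0.0]
wrist_force: [2.9, -0.7, 2.2]
finger_gap: 0.0109
grip_force: 99.0
```

```bash
python3 st.py
```

```text
[ 0.5129 -0.142   0.0803] yaw 1.5213 tilt [ 0.0003 -0.    ] F [ 2.9  -0.69  2.24] M [-0.092 -0.736  0.92 ] 13.55
```

The torque rose 0.26→0.59→0.92 N m: that is the stop. Easing back within the pin play.

Emit:
jog_arm(
  rows=[
    [0, 0, 0, 0, 0, 0.3],
    [0.004, 0, 0, 0, 0, 0.7],
    [0.008, 0, 0, 0, 0, 1.2],
    [0.008, 0, 0, 0, 0, 1.2],
    [0.008, 0, 0, 0, 0, 1.2],
  ],
)

```text
clock: 13.97
tcp_pos: [0.5121, -0.1419, 0.0795]
orientation: [-0.001, 0.681, 0.733, -0.001]
wrist_force: [1.8, 0.0, -0.7]
finger_gap: 0.0108
grip_force: 97.8
```

```bash
python3 st.py
```

```text
[ 0.5121 -0.1419  0.0795] yaw 1.6446 tilt [-0.0008 -0.0006] F [ 1.83  0.   -0.7 ] M [-0.139 -0.19  -0.022] 13.97
```

Emit:
jog_arm(
  rows=[
    [0, 0, 0.05, 0, 0, 0],
    [0, 0, 0.12, 0, 0, 0],
    [0, 0, 0.2, 0, 0, 0],
    [0, 0, 0.3, 0, 0, 0],
    [0, 0, 0.45, 0, 0, 0],
    [0, 0, 0.7, 0, 0, 0],
    [0, 0, 1, 0, 0, 0],
    [0, 0, 1.3, 0, 0, 0],
    [0, 0, 1.6, 0, 0, 0],
    [0, 0, 1.8, 0, 0, 0],
    [0, 0, 1.8, 0, 0, 0],
    [0, 0, 1.8, 0, 0, 0],
  ],
)

```text
clock: 14.97
tcp_pos: [0.5135, -0.1421, 0.1528]
orientation: [0.001, 0.68, 0.734, 0.0]
wrist_force: [-0.6, -0.3, -1.6]
finger_gap: 0.0108
grip_force: 97.8
```

```bash
python3 st.py; python3 - <<'E'
from h import *
c=cam('wrist','w4');g=np.load('pics/grasp.npz');print(g['p'],2*np.arctan2(g['q'][2],g['q'][1]))
E
```

```text
[ 0.5135 -0.1421  0.1528] yaw 1.6472 tilt [0.0007 0.0003] F [-0.64 -0.28 -1.64] M [-0.091  0.013 -0.041] 14.97
[0.50551753 0.15182177 0.05402359] 3.4389558838505274
```

Emit:
jog_arm(
  rows=[
    [0.05, 0.3, 0, 0, 0, 0.6],
    [0.1, 0.8, 0, 0, 0, 1.7],
    [0.2, 1.4, 0, 0, 0, 2.8],
    [0.3, 2, 0, 0, 0, 3.9],
    [0.4, 2.7, 0, 0, 0, 5],
    [0.5, 3.4, 0, 0, 0, 6.1],
    [0.6, 4.1, 0, 0, 0, 7.3],
    [0.7, 4.8, 0, 0, 0, 8.4],
    [0.8, 5.5, 0, 0, 0, 9.5],
    [0.9, 6.2, 0, 0, 0, 10.6],
    [1, 6.9, 0, 0, 0, 11.7],
    [1.12, 7.4, 0, 0, 0, 12.8],
  ],
)

```text
clock: 16.02
tcp_pos: [0.5569, 0.1563, 0.151]
orientation: [-0.001, 0.073, 0.997, 0.0]
wrist_force: [0.8, -0.4, -0.9]
finger_gap: 0.0113
grip_force: 97.8
```

Emit:
jog_arm(
  rows=[
    [0, 0.2, 0, 0, 0, 1],
    [0, 0.35, 0, 0, 0, 2.1],
    [0, 0.35, 0, 0, 0, 3.2],
    [0, 0.35, 0, 0, 0, 4.1],
    [0, 0.35, 0, 0, 0, 4.3],
    [0, 0.35, 0, 0, 0, 4.3],
    [0, 0.35, 0, 0, 0, 4.3],
    [0, 0.35, 0, 0, 0, 4.3],
  ],
)

```text
clock: 16.68
tcp_pos: [0.5577, 0.1679, 0.1518]
orientation: [-0.0, -0.147, 0.989, 0.0]
wrist_force: [-0.7, -0.4, -0.9]
finger_gap: 0.0109
grip_force: 97.7
```

```bash
python3 st.py; python3 - <<'E'
from h import *
c=cam('wrist','w5')
print(proj(c,(.5055,.1505,.03)))
p=c['pixels'];q=load('w4')['pixels']
a=cv2.resize(p[40:340,250:390],None,fx=2,fy=2,interpolation=cv2.INTER_CUBIC);a=cv2.convertScaleAbs(a,alpha=1.8)
b=cv2.resize(p[185:365,290:350],(200,600),interpolation=cv2.INTER_CUBIC);b=cv2.convertScaleAbs(b,alpha=1.4)
cv2.imwrite('pics/w5c.png',np.hstack([a,b])[:,:,::-1])
E
```

```text
[0.5577 0.1679 0.1518] yaw 3.436 tilt [-0.0003  0.    ] F [-0.68 -0.41 -0.92] M [ 0.023 -0.027  0.017] 16.68
(np.float64(313.63236273378135), np.float64(122.54776399465429))
```

View pics/w5c.png

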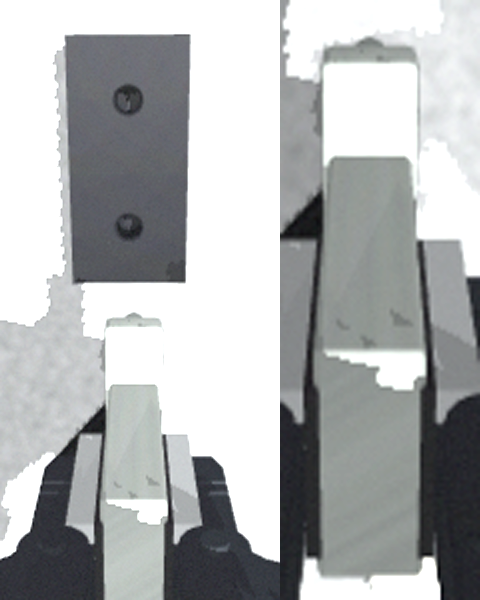

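The spanner sits unchanged in the grip; stand holes at crop (127,99) and (129,226).

```bash
python3 - <<'E'
from h import *
c=load('w5');tcp=np.array([.5577,.1679,.1518]);yaw=3.436
L=lambda x,y:(c,250+(x+.5)/2-.5,40+(y+.5)/2-.5)
h=[onz(*L(*p),.03) for p in((127.5,99),(129.5,226.5))];d=h[0]-h[1];H=np.mean(h,0)
R=lambda x,y:(c,290+(x-280+.5)/3.3333-.5,185+(y+.5)/3.3333-.5)
dr=np.array([np.cos(yaw),np.sin(yaw),0]);nr=np.array([-dr[1],dr[0],0])
print(h,H,np.linalg.norm(d),np.arctan2(d[1],d[0])%(2*np.pi))
q=H-tcp;print('rel',q@dr*1e3,q@nr*1e3)
for p,z in(((370,62),-.014),((370.5,157),-.014),((370,350),.037),((370.5,577),.037)):
    e=onz(*R(*p),tcp[2]+z)-tcp;print(e@dr*1e3,e@nr*1e3)
g=np.load('pics/grasp.npz')['p'];print('grasp rel',(g-tcp)@dr*1e3,(g-tcp)@nr*1e3)
E
```

```text
[array([0.48311174, 0.14370046, 0.03      ]), array([0.52704138, 0.15763454, 0.03      ])] [0.50507656 0.1506675  0.03      ] 0.04608656778591806 3.4487452676027113
rel 55.35967917954282 1.221173236126234
29.737485977519952 -0.5963081606968043
15.067034440187365 -0.6576715543295826
15.762351459823076 -0.5351162778717221
-13.897298601275885 -0.5682574553799165
grasp rel 54.602747727761376 0.24451924542704534
```

Emit:
jog_arm(
  rows=[
    [-0.4, -0.1, 0, 0, 0, 0.1],
    [-0.9, -0.3, 0, 0, 0, 0.1],
    [-1.2, -0.4, 0, 0, 0, 0.1],
    [-1.3, -0.42, -0.2, 0, 0, 0.1],
    [-1.3, -0.42, -0.6, 0, 0, 0.1],
    [-1.3, -0.42, -1, 0, 0, 0.1],
    [-1.3, -0.42, -1.4, 0, 0, 0.1],
    [-1.3, -0.42, -1.7, 0, 0, 0.1],
    [-1.3, -0.42, -1.8, 0, 0, 0.1],
    [-1.3, -0.42, -1.8, 0, 0, 0.1],
    [-1.3, -0.42, -1.8, 0, 0, 0.1],
    [-1.3, -0.42, -1.8, 0, 0, 0.1],
  ],
)

```text
clock: 17.73
tcp_pos: [0.5068, 0.1514, 0.0809]
orientation: [0.001, -0.153, 0.988, 0.0]
wrist_force: [-0.4, 0.5, -1.7]
finger_gap: 0.0106
grip_force: 97.8
```

```bash
python3 st.py
```

```text
[0.5068 0.1514 0.0809] yaw 3.4482 tilt [0.0008 0.    ] F [-0.44  0.45 -1.69] M [ 0.021 -0.009 -0.006] 17.73
```

Emit:
jog_arm(
  rows=[
    [-0.025, 0, -0.1, 0, 0, 0],
    [-0.025, 0, -0.2, 0, 0, 0],
    [-0.025, 0, -0.25, 0, 0, 0],
    [-0.025, 0, -0.3, 0, 0, 0],
    [-0.025, 0, -0.35, 0, 0, 0],
    [-0.025, 0, -0.35, 0, 0, 0],
  ],
)

```text
clock: 18.23
tcp_pos: [0.5046, 0.1512, 0.0657]
orientation: [-0.0, -0.153, 0.988, 0.0]
wrist_force: [-0.2, 0.4, -1.0]
finger_gap: 0.0111
grip_force: 97.8
```

```bash
python3 st.py
```

```text
[0.5046 0.1512 0.0657] yaw 3.4484 tilt [-0.0004  0.    ] F [-0.18  0.44 -1.03] M [-0.054  0.016 -0.034] 18.23
```

Emit:
jog_arm(
  rows=[
    [0.02, 0, -0.03, 0, 0, 0],
    [0.02, 0, -0.08, 0, 0, 0],
    [0.02, 0, -0.13, 0, 0, 0],
    [0.02, 0, -0.18, 0, 0, 0],
    [0.02, 0, -0.22, 0, 0, 0],
    [0.02, 0, -0.25, 0, 0, 0],
    [0.02, 0, -0.27, 0, 0, 0],
    [0.02, 0, -0.27, 0, 0, 0],
    [0.02, 0, -0.27, 0, 0, 0],
  ],
)

```text
clock: 18.98
tcp_pos: [0.5057, 0.1513, 0.0553]
orientation: [-0.0, -0.153, 0.988, 0.0]
wrist_force: [0.2, 0.8, -0.9]
finger_gap: 0.0109
grip_force: 97.8
```

```bash
python3 st.py
```

```text
[0.5057 0.1513 0.0553] yaw 3.4484 tilt [-0.      0.0001] F [ 0.17  0.81 -0.87] M [-0.016 -0.022 -0.037] 18.98
```

Free of contact and nearly seated; one more millimetre, then release gently and retreat.

Emit:
jog_arm(
  rows=[
    [0, 0, -0.015, 0, 0, 0],
    [0, 0, -0.03, 0, 0, 0],
    [0, 0, -0.03, 0, 0, 0],
  ],
  force=20,
)

```text
clock: 19.23
tcp_pos: [0.5058, 0.1513, 0.0542]
orientation: [0.0, -0.153, 0.988, 0.0]
wrist_force: [0.4, 0.6, -1.4]
finger_gap: 0.0111
grip_force: 98.2
```

Emit:
jog_arm(
  rows=[
    [0, 0, 0, 0, 0, 0],
    [0, 0, 0, 0, 0, 0],
    [0, 0, 0, 0, 0, 0],
    [0, 0, 0, 0, 0, 0],
    [0, 0, 0, 0, 0, 0],
    [0, 0, 0, 0, 0, 0],
  ],
  jaw=0.2,
)

```text
clock: 19.73
tcp_pos: [0.5057, 0.1513, 0.0542]
orientation: [0.0, -0.153, 0.988, 0.0]
wrist_force: [0.4, 0.5, 1.0]
finger_gap: 0.034
grip_force: 0.0
```

Emit:
jog_arm(
  rows=[
    [0, 0, 0.3, 0, 0, 0],
    [0, 0, 0.7, 0, 0, 0],
    [0, 0, 1.2, 0, 0, 0],
    [0, 0, 1.8, 0, 0, 0],
    [0, 0, 2.4, 0, 0, 0],
    [0.3, 0, 3, 0, 0, 0],
    [0.6, 0.1, 3.6, 0, 0, 0],
    [0.9, 0.2, 4.2, 0, 0, 0],
    [0.96, 0.2, 4.7, 0, 0, 0],
    [0.96, 0.2, 4.7, 0, 0, 0],
    [0.96, 0.2, 4.7, 0, 0, 0],
    [0.96, 0.2, 4.7, 0, 0, 0],
  ],
)

```text
clock: 20.73
tcp_pos: [0.5436, 0.1592, 0.2413]
orientation: [-0.001, -0.153, 0.988, 0.0]
wrist_force: [-0.6, -1.0, -0.2]
finger_gap: 0.0343
grip_force: 0.0
```

```bash
python3 st.py; python3 - <<'E'
from h import *
c=cam('wrist','w6');t=cam('top','t6');s=cam('side','s6')
f=lambda p,u,v,w,h,k:cv2.resize(p[v:v+h,u:u+w],None,fx=k,fy=k,interpolation=cv2.INTER_CUBIC)
a=f(c['pixels'],266,57,100,140,4)[:,:400]
b=np.vstack([f(s['pixels'],290,210,66,46,6),f(s['pixels'],290,135,66,47,6)])
b=np.vstack([b,np.zeros((max(0,560-b.shape[0]),396,3),np.uint8)])[:560]
cv2.imwrite('pics/fin.png',np.hstack([a,b])[:,:,::-1])
# bystander change check
for n,o in(('top0',t),('side0',s)):
    d=cv2.absdiff(load(n)['pixels'],o['pixels']).max(2)>60;k,_,st,_=cv2.connectedComponentsWithStats(d.astype(np.uint8));print(n,[r.tolist() for r in st[1:] if r[4]>40])
E
```

```text
[0.5436 0.1592 0.2413] yaw 3.4484 tilt [-0.0006  0.    ] F [-0.59 -0.96 -0.19] M [ 0.005 -0.006 -0.026] 20.73
top0 [[160, 78, 65, 17, 575], [224, 82, 6, 18, 74], [236, 83, 33, 200, 1594], [173, 101, 6, 31, 56], [218, 138, 15, 26, 113], [162, 154, 14, 14, 155], [184, 157, 21, 30, 365], [265, 167, 18, 26, 226], [209, 209, 26, 38, 706], [262, 246, 14, 92, 377], [316, 249, 22, 22, 252], [177, 255, 67, 37, 520], [159, 257, 5, 109, 460], [262, 284, 6, 35, 62], [305, 299, 196, 58, 4639], [523, 313, 9, 8, 55], [555, 328, 85, 72, 3149], [299, 371, 24, 11, 98], [304, 381, 13, 8, 50], [316, 383, 23, 16, 163], [342, 391, 20, 9, 110]]
side0 [[281, 0, 51, 189, 4580], [406, 0, 11, 6, 42], [459, 0, 16, 7, 67], [494, 4, 6, 21, 64], [424, 10, 19, 9, 108], [340, 12, 126, 210, 10233], [464, 13, 21, 151, 1471], [408, 14, 7, 12, 63], [305, 96, 14, 5, 45], [317, 101, 8, 11, 55], [489, 112, 33, 58, 925], [528, 120, 43, 36, 402], [602, 131, 11, 11, 68], [589, 141, 20, 9, 96], [595, 152, 15, 17, 183], [484, 155, 6, 17, 54], [533, 165, 54, 72, 2149], [235, 188, 188, 66, 4575], [473, 213, 50, 23, 401], [435, 234, 101, 38, 1981]]
```

View pics/fin.png

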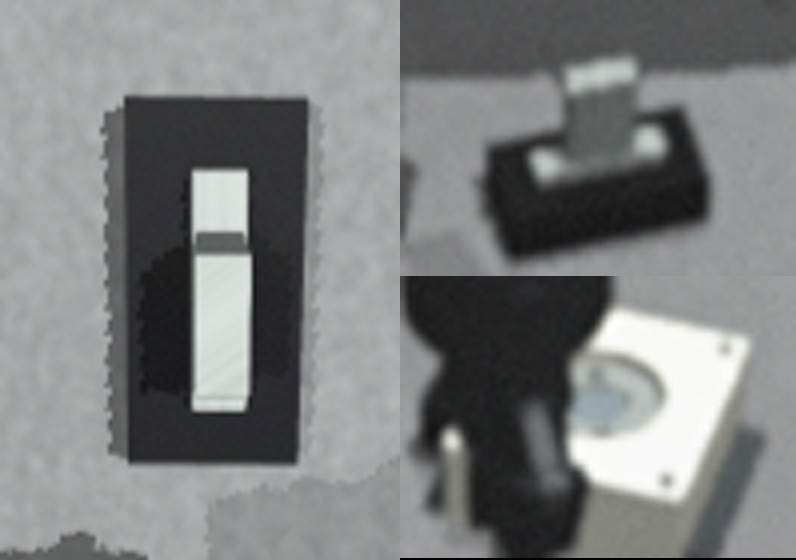

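The picture shows the spanner seated upright in its stand, with the bar flush on the block. The changes between the before and after pictures are only the arm and shadows. Handing in.

```bash
python3 -c "
from workcell import env
print(env.hand_in())"
```

```text
the job is handed in; nothing more can be done
None
```

The ring was turned clockwise until it met its stop (a clear torque rise, peaking at 0.92 N m: above the 0.4–0.5 N m that shows the stop, below the 1.2 N m that forces it), the spanner is back upright in its stand and released, and the job is handed in; no verdict was returned.

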